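# Fit a four-hole drive pulley onto its studded flange

### The arm

A 7-joint arm with a two-finger parallel gripper is mounted at the origin on the work surface. World frame = base frame: x ahead of the robot, y to its left, z up, the work surface at z = 0. Lengths are in mm, angles in rad, forces in N, time in s.
With the tool pointing down it reaches from about 425 to 875 mm from the base axis. Payload 4.7 kg.
Tool frame: the origin (TCP) lies midway between the tips of the shut fingers; the grasp point (between the pads) lies 19 mm behind it (env.grasp_offset is the distance from the TCP to the grasp point, in mm); y points along the fingers, z is the direction in which the jaws open and shut, and the axes are right-handed (so a half turn about y gives the same grasp; the last joint's range is limited). The gripper opens to 87 mm and grips with 3 to 60 N. Pads are 19 mm wide; open, the fingers measure 117 mm over their backs; the gripper's body (75 mm by 190 mm) begins 51 mm behind the grasp point.
Start: joints at [-1.104, 0.321, -0.07, 1.45, 0.023, 1.371, -0.057], TCP at [284.394, 584.505, 222.587] pointing down, gripper open.
Joint ranges: [-2.86, 2.86], [-0.3, 2.09], [-1.38, 1.24], [0.06, 2.45], [-1.56, 4.7], [0.09, 2.05], [-2.69, 2.69]. Speed limits (rad/s): [2.57, 2.57, 3.14, 3.14, 3.14, 3.14, 3.14].

### API

Orientations are given as a rotation vector (axis times angle).
In Python, from rig import env gives the robot as it stands.
- The arm moves only by the shell command python3 -m inch 'ROWS' [OPENING] [FORCE]. ROWS is JSON, a list of rows, each an object of numbers: "dx", "dy", "dz": the shift along the world's x, y, z in cm; "ax", "ay", "az": the turn, a rotation vector about the world's x, y, z in rad. A call has 1 to 12 rows; each row shifts and turns the commanded pose from where the row before left it; what a row does not reach is not made up. A row lasts 1/10 s, in which the tool goes at most 50 mm and 8.59 degrees, less where a joint would pass 70% of its speed; a pose out of reach is approached as far as the arm can. A call is refused whole if a number of a shift passes 5 or a number of a turn 0.15, either way. A call with a gripper value outside its range is refused whole. OPENING is the closure, from 0 (fully open) to 1 (shut), set as the call begins (- or left out, the last holds). The fingers move at their own pace and stop on an object; FORCE is the grip in N (left out, the last holds). Time passes only in rows, so rows that do not move let the fingers close. It gives the time, the measured TCP pose, the force and the opening at its end, in the units of the state.
- env.get_state(): the state, without advancing time (a new reading comes with each control period).
- env.grab_frame(name): name is "scene" or "side" or "wrist"; returns (picture, depth): 480x640x3 uint8, red, green, blue; 480x640 float32, mm along the optical axis (not along the pixel's ray), 0 where there is no reading.
- env.get_calibration(name): a dict with "intrinsics" (3x3 intrinsics, pixels), "R" (3x3) and "t" (3): a world point X has camera coordinates R X + t. Camera axes: x right, y down, z forward; pixel columns grow to the right and rows downward; lengths in mm; the calibration is good to about 2 mm. A picture is of the moment at which its call begins: read the wrist's pose just before it. get_calibration takes no time and is no camera call; for the wrist camera it gives the pose at the moment of the call.
- env.sign_off(): hands the job in, once; it reports no verdict.
Trained networks look in the newest picture that a camera, given by its name, has taken for a name from the list of things; names that differ only in an ending like _2 or _b are one class to them, and where a whole thing is asked for, a point or a joint stands for the part that bears it (a point fixed in the world has none). Each returns a list of dicts, best first, with "confidence" (0 to 1); they miss things now and then, are a little off and sometimes report something else, mostly with a low value. They report only what shows in the picture. A call takes as long as a camera call. They do not tell look-alikes from the thing itself.
- env.look_for(camera, query): "rect" ([left, top, width, height] in pixels, round what is visible of it).
- env.tip_of(camera, query): "position" ([row, column] in pixels: a listed point, or the origin of a listed thing).
The state is a dict: "time_s": time; "joint_pos": joint angles; "qvel": joint speeds; "effort": joint torques, N m; "tool_pos": TCP position; "orientation": TCP orientation; "force": force on the tool from outside, world axes, zero at the start; "ft_torque": the same for the moment, N m; "gripper_width": finger opening in mm.
Only numpy, scipy, OpenCV 4.12 (cv2) and the standard library are available. Lean on these libraries where they do the work, as an engineer would, in place of code of your own. Each camera call takes 0.05 s, during which the arm holds its last target. There are 200 camera calls.

### The job

Fit the loose grooved pulley onto the gearmotor: lift it by its square boss, slip its bore over the flange's centre spigot, turn it until its four holes find the four studs, then slide it fully home, flat on the flange, and let go. Work gently: do not force it down on the stud tips or let it drop, and leave the other things on the bench where they are.

Things in the scene. Friction and masses are not known exactly. Their poses are not given: they have to be found in the camera images.
- pulley: loose aluminium grooved pulley, 0.44 to 0.69 kg, flat on the cork mat: disc 120 mm wide, 16 mm thick, with a square boss 36 x 36 mm, 42 mm tall, on top; 26 mm bore through both. Four 11.5 mm through holes 42 mm from the axis, towards the boss's corners (45, 135, 225, 315 degrees from body x). Origin: centre of the underside; z up its axis; x, y square to the boss's faces
- pulley_boss (a point): a good grip point on the pulley: on its axis, 42 mm above its underside (26 mm above the disc's top, 16 mm below the boss's top)
- drive: fixed blue gearmotor, housing 150 x 150 mm, 66 mm high, a grey motor 88 mm thick lying out to its +x side (ends 210 mm from the origin). Origin: centre of the underside, on the vertical axis of the dark steel output flange on top (112 mm wide). The gearbox holds the flange fast. It stands at any angle, which this yaw does NOT tell: find the studs by feel or by sight
- drive_face (a point): centre of the flange's flat upper face, 90 mm above the bench. From it stand a centre spigot (24 mm diameter, 40 mm tall, top 6 mm tapering to 14 mm) and four brass studs (9 mm diameter, 18 mm tall, top 3 mm tapering to 5 mm) 42 mm from the axis, 90 degrees apart; their angle about the axis is not measured. Seated, the pulley's underside lies on this face, stud ends 2 mm above its disc
- mat: fixed cork mat 160 x 160 mm, 6 mm thick, on which the pulley lies at the start; origin at the centre of its underside. Mat and gearmotor may change sides of the bench
- jar: bystander: closed jar with red cap, 56 mm diameter, 75 mm tall, origin at the centre of its underside
- wrench: bystander: steel wrench 170 mm long lying on the bench
- nut_bin: bystander: orange open bin 100 x 90 x 40 mm holding nuts, origin at the centre of its underside
- oil: bystander: green bottle with yellow cap, 60 mm diameter, 160 mm tall, origin at the centre of its underside
There are look-alikes about, which are no part of the job. What is meant by the mat is not blue, green or yellow, and is the larger of those in its own colour.

How it is judged (in metres and radians):
On the way, in this order (a step that is already met when the one before it is completed fails the run):
1. the pulley is lifted clear of the mat (z of pulley in the frame of mat above 0.04 m), for 0.05 s.
2. the pulley's bore is on the centre spigot, above the studs or at their tips (horizontal distance between pulley and drive_face below 0.005 m and z of pulley in the frame of drive_face between 0.01 and 0.036 m), for 0.05 s.
At the end, for the whole second after the job is handed in: the pulley sits fully home on the flange, with the studs through its holes: underside within 2.5 mm of the flange face, within 3 mm of the axis, tilted less than 0.04 rad, at rest (horizontal distance between pulley and drive_face below 0.003 m and z of pulley in the frame of drive_face below 0.0025 m and angle between pulley's own z axis and vertical below 0.04 rad and linear speed of pulley below 0.01 m/s); the robot touches nothing.
It fails at once if the pulley is forced or dropped onto the gearmotor (more than 60 N between them) (contact force between pulley and drive above 60 N).
It fails at once if a bystander is moved more than 30 mm (distance of any of jar, wrench, nut_bin, oil from where it was at the start of the episode above 0.03 m).
It also fails if it takes over 72 s, if anything falls off the work surface, if the arm or the gripper's body presses on something with over 40 N, if the wrist force passes 120 N, or if a joint passes its speed limit or range.

## Working session

There is one attempt and no reset: what is moved stays moved. The work goes in short steps, Python scripts to look and compute and a shell command to move; the robot and the scene stay as the last step left them, time stands still between calls to the robot, and variables do not carry over. Pictures are saved under pics/ and viewed, about 8 in all and at most 12, crops included, and the job is handed in when it is done.

```bash
mkdir -p pics; ls; cat > h.py <<'E'
from rig import env
import numpy as np, cv2
def grab(n,f=None):
    c=env.get_calibration(n); p,d=env.grab_frame(n)
    if f: cv2.imwrite('pics/'+f,p[:,:,::-1])
    return p,d,c
def w(c,d,r,q,z=None):
    K=np.array(c['intrinsics']);R=np.array(c['R']);t=np.array(c['t']).ravel()
    ray=np.linalg.inv(K)@[q,r,1.]
    if z is None: return R.T@(ray*d[int(r),int(q)]-t)
    o=-R.T@t; v=R.T@ray; return o+v*(z-o[2])/v[2]
E
python3 - <<'E'
from h import *
print(env.get_state())
for n in ['scene','side']:
    p,d,c=grab(n,n+'0.png')
    for q in ['pulley','pulley_boss','drive','drive_face','mat','jar','wrench','nut_bin','oil']:
        for x in env.tip_of(n,q)[:3]:
            r,k=x['position']; 
            print(n,q,round(x['confidence'],2),int(r),int(k),w(c,d,min(max(r,0),479),min(max(k,0),639)).round())
E
```

```text
pics
{'time_s': 0.0, 'joint_pos': array([-1.10388649,  0.32180716, -0.07008119,  1.45164082,  0.02260794,
        1.37081489, -0.05690815]), 'qvel': array([ 0.00033796, -0.00115173, -0.00074219, -0.00172732, -0.00106023,
       -0.00057453,  0.00250157]), 'effort': array([-8.55374419e-04, -4.91280127e+01, -4.04374329e-01, -3.12531495e+01,
       -6.39276300e-02,  4.36198991e-02,  1.83174243e-04]), 'tool_pos': array([284.18234554, 583.97998405, 221.48894279]), 'orientation': array([-1.54333926,  0.35541201, -0.35490898]), 'force': array([0.43763787, 0.10435992, 0.52654411]), 'ft_torque': array([-0.01831908, -0.00607118,  0.05819906]), 'gripper_width': 86.57416344701899}
scene pulley 0.96 244 270 [ 546. -174.   19.]
scene pulley_boss 0.92 229 272 [ 539. -172.   61.]
scene drive 0.6 333 355 [626. 226.  66.]
scene drive_face 0.56 299 360 [578. 185.  99.]
scene mat 0.92 288 186 [ 789. -165.    3.]
scene mat 0.89 297 470 [294. 264.   6.]
scene mat 0.78 189 259 [ 391. -453.    5.]
scene jar 0.65 305 263 [698.  18.  29.]
scene wrench 0.9 265 358 [415.  19.   6.]
scene nut_bin 0.81 374 486 [455. 421.   4.]
scene oil 0.61 209 227 [ 543. -389.   19.]
side pulley 0.97 300 375 [ 514. -204.   24.]
side pulley_boss 0.74 289 376 [ 513. -205.   58.]
side drive 0.8 210 279 [530. 112.  68.]
side drive_face 0.61 183 278 [573. 165.  96.]
side mat 0.95 236 442 [ 785. -168.    9.]
side mat 0.79 369 307 [ 310. -220.    4.]
side jar 0.64 225 362 [662. -26.  27.]
side jar 0.58 190 185 [441. 380.  30.]
side wrench 0.63 277 275 [419.   2.   9.]
side nut_bin 0.71 188 188 [449. 375.  34.]
side oil 0.72 360 461 [ 511. -417.   35.]
```

View pics/scene0.png

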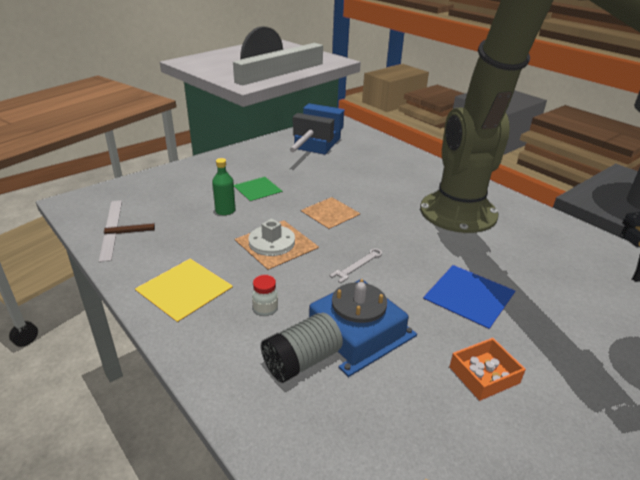

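View pics/side0.png

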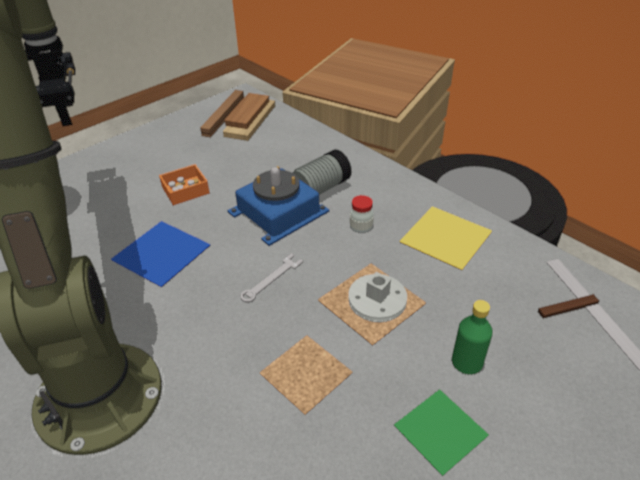

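The pulley sits at scene (270,238) and side (377,293), on the large cork mat. Candidates for the mat are blue (scene 470,297), green (259,189), yellow (185,288), small cork (330,212) and large cork under the pulley (277,243). I choose the large cork. There's only one pulley and one drive (scene 360,300).

```bash
python3 - <<'E'
from h import *
from scipy.spatial.transform import Rotation as Ro
s=env.get_state();R=Ro.from_rotvec(s['orientation']).as_matrix();print(R.round(3))
c=env.get_calibration('wrist');print(c); 
Rc=np.array(c['R']);o=-Rc.T@np.array(c['t']).ravel();print(o, R.T@(o-s['tool_pos']), (R.T@Rc.T).round(3))
for n in ['scene','side']:
    p,d,c=grab(n)
    K=np.array(c['intrinsics']);Rc=np.array(c['R']);t=np.array(c['t']).ravel()
    v,u=np.mgrid[0:480,0:640];P=(np.linalg.inv(K)@np.stack([u,v,1+0*u]).reshape(3,-1))*d.reshape(1,-1)
    W=(Rc.T@(P-t[:,None])).T; W=W[d.ravel()>0]
    for nm,x0,y0,z0,z1 in [('boss',525,-190,53,62),('pul',525,-190,15,62),('face',575,175,86,95),('spig',575,175,112,140)]:
        m=(abs(W[:,0]-x0)<90)&(abs(W[:,1]-y0)<90)&(W[:,2]>z0)&(W[:,2]<z1)
        q=W[m]; print(n,nm,len(q),q.min(0).round(),q.max(0).round(),q.mean(0).round())
E
```

```text
[[ 0.899  0.     0.437]
 [-0.437  0.     0.899]
 [ 0.    -1.     0.   ]]
{'intrinsics': array([[330.59199943,   0.        , 307.52366915],
       [  0.        , 330.59199943, 236.18745868],
       [  0.        ,   0.        ,   1.        ]]), 'R': array([[ 0.43799909,  0.89897491,  0.0009567 ],
       [ 0.85665293, -0.41770116,  0.30277302],
       [ 0.27258496, -0.13179475, -0.95306221]]), 't': array([-650.3740034 ,  -36.43048504,  391.81524416])}
[209.26855864 621.0920455  385.0766826 ] [-8.35313173e+01 -1.62479594e+02  5.43311362e-02] [[ 0.001  0.953  0.303]
 [-0.001 -0.303  0.953]
 [ 1.    -0.001  0.001]]
scene boss 85 [ 504. -218.   53.] [ 551. -173.   62.] [ 530. -193.   58.]
scene pul 983 [ 467. -256.   15.] [ 589. -133.   62.] [ 534. -185.   29.]
scene face 1406 [515. 121.  86.] [664. 233.  95.] [580. 182.  90.]
scene spig 129 [562. 165. 112.] [585. 190. 133.] [577. 181. 124.]
side boss 114 [ 507. -216.   53.] [ 549. -177.   62.] [ 527. -197.   58.]
side pul 1858 [ 469. -255.   15.] [ 591. -132.   62.] [ 522. -201.   28.]
side face 893 [518. 119.  86.] [664. 236.  95.] [573. 170.  92.]
side spig 100 [540. 143. 112.] [587. 185. 135.] [571. 172. 125.]
```

```bash
python3 -m inch '[{"dx":2.5,"dy":-3.9,"dz":0.8},{"dx":2.5,"dy":-3.9,"dz":0.8},{"dx":2.5,"dy":-3.9,"dz":0.8},{"dx":2.5,"dy":-3.9,"dz":0.8},{"dx":2.5,"dy":-3.9,"dz":0.8},{"dx":2.5,"dy":-3.9,"dz":0.8},{"dx":2.5,"dy":-3.9,"dz":0.8},{"dx":2.5,"dy":-3.9,"dz":0.8},{"dx":2.5,"dy":-3.9,"dz":0.8},{"dx":2.5,"dy":-3.9,"dz":0.8},{},{}]' 0; python3 - <<'E'
from h import *
p,d,c=grab('wrist','w1.png')
for q in ['drive','drive_face']: print(q,[(x['confidence'],x['position'],w(c,d,*x['position'],z=90)) for x in env.tip_of('wrist',q)])
E
```

```text
drive []
drive_face []invalid input
```

View pics/w1.png

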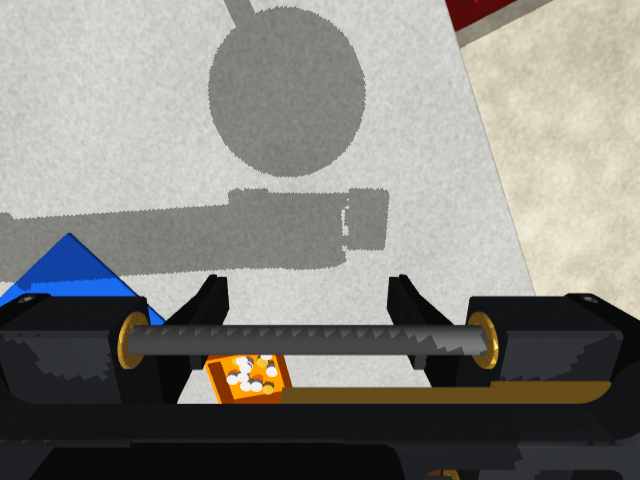

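The move was refused, most likely because of the empty rows. The picture is still from the start pose: the gripper fills rows >270, so targets should lie ahead of it, around row 140.

```bash
python3 -m inch '[{"dx":1.95,"dy":-3.9,"dz":0.3},{"dx":1.95,"dy":-3.9,"dz":0.3},{"dx":1.95,"dy":-3.9,"dz":0.3},{"dx":1.95,"dy":-3.9,"dz":0.3},{"dx":1.95,"dy":-3.9,"dz":0.3},{"dx":1.95,"dy":-3.9,"dz":0.3},{"dx":1.95,"dy":-3.9,"dz":0.3},{"dx":1.95,"dy":-3.9,"dz":0.3},{"dx":1.95,"dy":-3.9,"dz":0.3},{"dx":0},{"dx":0}]' 0 && python3 - <<'E'
from h import *
p,d,c=grab('wrist','w2.png')
for q in ['drive','drive_face']: print(q,[(x['confidence'],x['position'],w(c,d,*x['position'],z=90)) for x in env.tip_of('wrist',q)])
E
```

```text
invalid input
```

```bash
python3 -m inch '[{"dx":1.95,"dy":-3.9,"dz":0.3,"ax":0,"ay":0,"az":0}]'; echo; python3 -m inch '[{"dx":1.95,"dy":-3.9,"dz":0.3}]'
```

```text
time_s: 1.35
tool_pos: [298.5, 549.7, 224.3]
orientation: [-1.542, 0.351, -0.344]
force: [-0.2, 0.3, 0.7]
gripper_width: 86.9
invalid input
```

All six keys are required in each row.

```bash
python3 -m inch '[{"dx":1.95,"dy":-3.9,"dz":0.3,"ax":0,"ay":0,"az":0},{"dx":1.95,"dy":-3.9,"dz":0.3,"ax":0,"ay":0,"az":0},{"dx":1.95,"dy":-3.9,"dz":0.3,"ax":0,"ay":0,"az":0},{"dx":1.95,"dy":-3.9,"dz":0.3,"ax":0,"ay":0,"az":0},{"dx":1.95,"dy":-3.9,"dz":0.3,"ax":0,"ay":0,"az":0},{"dx":1.95,"dy":-3.9,"dz":0.3,"ax":0,"ay":0,"az":0},{"dx":1.95,"dy":-3.9,"dz":0.3,"ax":0,"ay":0,"az":0},{"dx":1.95,"dy":-3.9,"dz":0.3,"ax":0,"ay":0,"az":0},{"dx":0,"dy":0,"dz":0,"ax":0,"ay":0,"az":0},{"dx":0,"dy":0,"dz":0,"ax":0,"ay":0,"az":0}]' && python3 - <<'E'
from h import *
p,d,c=grab('wrist','w2.png')
for q in ['drive','drive_face']: print(q,[(x['confidence'],x['position'],w(c,d,*x['position'],z=90)) for x in env.tip_of('wrist',q)])
E
```

```text
time_s: 2.35
tool_pos: [460.4, 232.6, 249.9]
orientation: [-1.54, 0.357, -0.357]
force: [-0.0, 0.2, -1.1]
gripper_width: 87.0
drive [(0.58, [288.3, 307.4], array([530.32511822, 198.6589322 ,  90.        ])), (0.35, [237.7, 137.2], array([402.04451454,  67.53565384,  90.        ]))]
drive_face [(0.95, [323.2, 306.0], array([568.27200515, 178.28631873,  90.        ]))]
```

View pics/w2.png

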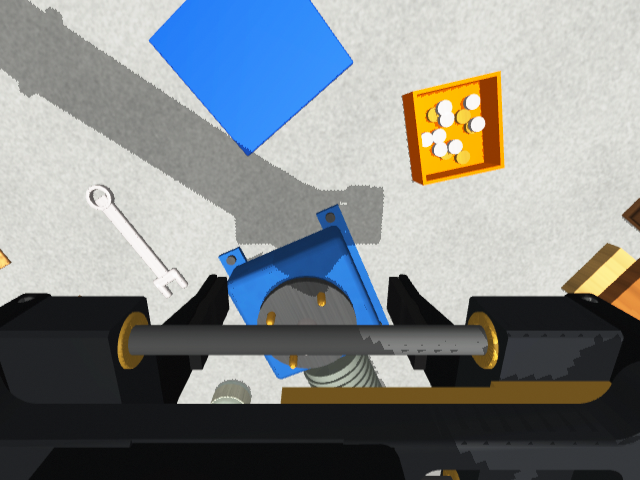

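The view shows the drive under the gripper at (305,325), with image-down being tool +x, so I need to move about 185 mm further along tool x.

```bash
python3 -m inch '[{"dx":3.3,"dy":-1.6,"dz":0,"ax":0,"ay":0,"az":0},{"dx":3.3,"dy":-1.6,"dz":0,"ax":0,"ay":0,"az":0},{"dx":3.3,"dy":-1.6,"dz":0,"ax":0,"ay":0,"az":0},{"dx":3.3,"dy":-1.6,"dz":0,"ax":0,"ay":0,"az":0},{"dx":3.3,"dy":-1.6,"dz":0,"ax":0,"ay":0,"az":0},{"dx":0,"dy":0,"dz":0,"ax":0,"ay":0,"az":0},{"dx":0,"dy":0,"dz":0,"ax":0,"ay":0,"az":0}]' && python3 - <<'E'
from h import *
p,d,c=grab('wrist','w3.png')
np.savez('w3.npz',p=p,d=d,**c)
for q in ['drive','drive_face']: print(q,[(x['confidence'],x['position'],w(c,d,*x['position'],z=90)) for x in env.tip_of('wrist',q)])
hsv=cv2.cvtColor(p,cv2.COLOR_RGB2HSV)
m=((hsv[:,:,0]>10)&(hsv[:,:,0]<30)&(hsv[:,:,1]>100)&(hsv[:,:,2]>70)).astype('uint8')
n,l,st,ce=cv2.connectedComponentsWithStats(m)
for i in range(1,n):
    if st[i,4]>20: print(st[i],ce[i].round(1),[w(c,d,ce[i][1],ce[i][0],z=z).round(1) for z in (100,108)])
E
```

```text
time_s: 3.2
tool_pos: [624.6, 154.6, 248.5]
orientation: [-1.542, 0.356, -0.353]
force: [-0.5, 0.1, -0.6]
gripper_width: 87.3
drive [(0.88, [155.9, 303.9], array([567.84315519, 178.49955865,  90.        ]))]
drive_face [(0.69, [157.4, 305.6], array([569.78991796, 179.33872166,  90.        ]))]
[427   0  43  11 238] [442.   3.] [array([508.1, 332. , 100. ]), array([509.2, 328.4, 108. ])]
[ 596  108   44   84 1883] [624.9 150.5] [array([691. , 444.3, 100. ]), array([687.3, 437.8, 108. ])]
[317 112  11  11  90] [321.8 117. ] [array([544.1, 208. , 100. ]), array([544.2, 207.5, 108. ])]
[256 140  12  10 100] [261.5 144.4] [array([541.3, 148.8, 100. ]), array([541.5, 149.9, 108. ])]
[   0  160  121  137 5067] [ 60.4 219.6] [array([518. , -60.4, 100. ]), array([518.8, -53.9, 108. ])]
[341 174  11  11  96] [346.1 178.8] [array([603.3, 205.2, 100. ]), array([601.9, 204.9, 108. ])]
[284 198  10  12  97] [288.5 203.4] [array([600.6, 146.1, 100. ]), array([599.3, 147.3, 108. ])]
[  7 292  11   8  40] [ 12.  295.6] [array([ 561.6, -158.6,  100. ]), array([ 561.3, -149.6,  108. ])]
[618 299  22  21 246] [631.9 308.5] [array([860.8, 422.2, 100. ]), array([852.8, 416.2, 108. ])]
[117 312  31  57 848] [128.9 340.7] [array([660.6, -80.6, 100. ]), array([657.8, -73.6, 108. ])]
[468 312  31  57 861] [486.1 340.6] [array([831.7, 271.7, 100. ]), array([824.4, 269.6, 108. ])]
[177 367  60  37 239] [214.  388.2] [array([756.5, -29.5, 100. ]), array([751.2, -23.8, 108. ])]
[178 376  12  24  24] [183.5 387.5] [array([740.3, -60.6, 100. ]), array([735.4, -54.1, 108. ])]
[ 281  381  330   23 5995] [455.6 393.7] [array([885.9, 219. , 100. ]), array([877.3, 218.2, 108. ])]
[443 470  17  10 115] [451.1 473.8] [array([1004.4,  173.9,  100. ]), array([992.7, 174.3, 108. ])]
```

View pics/w3.png

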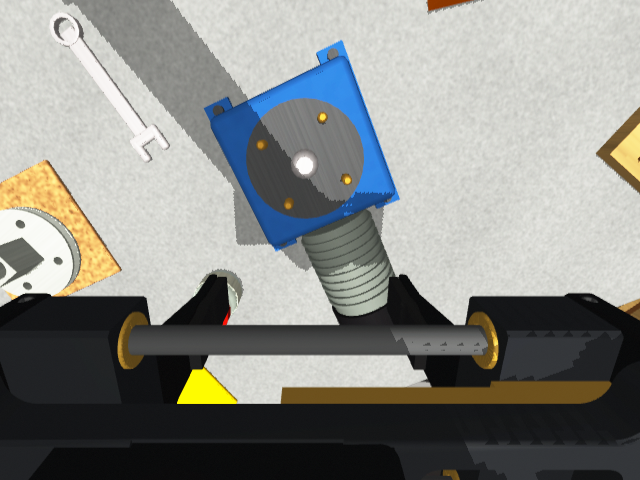

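Stud centre is (572.0, 177.2), and the stud-square yaw is about −2.6° (mod 90). Next, above the pulley.

```bash
python3 -m inch '[{"dx":-0.3,"dy":-3.8,"dz":0,"ax":0,"ay":0,"az":0},{"dx":-0.3,"dy":-3.8,"dz":0,"ax":0,"ay":0,"az":0},{"dx":-0.3,"dy":-3.8,"dz":0,"ax":0,"ay":0,"az":0},{"dx":-0.3,"dy":-3.8,"dz":0,"ax":0,"ay":0,"az":0},{"dx":-0.3,"dy":-3.8,"dz":0,"ax":0,"ay":0,"az":0},{"dx":-0.3,"dy":-3.8,"dz":0,"ax":0,"ay":0,"az":0},{"dx":-0.3,"dy":-3.8,"dz":0,"ax":0,"ay":0,"az":0},{"dx":-0.3,"dy":-3.8,"dz":0,"ax":0,"ay":0,"az":0},{"dx":-0.3,"dy":-3.8,"dz":0,"ax":0,"ay":0,"az":0},{"dx":-0.3,"dy":-3.8,"dz":0,"ax":0,"ay":0,"az":0},{"dx":0,"dy":0,"dz":0,"ax":0,"ay":0,"az":0},{"dx":0,"dy":0,"dz":0,"ax":0,"ay":0,"az":0}]' && python3 - <<'E'
from h import *
p,d,c=grab('wrist','w4.png')
np.savez('w4.npz',p=p,d=d,**c)
for q in ['pulley','pulley_boss']: print(q,[(x['confidence'],x['position'],w(c,d,*x['position'],z=64)) for x in env.tip_of('wrist',q)])
K=c['intrinsics'];Rc=np.array(c['R']);t=np.array(c['t']).ravel()
v,u=np.mgrid[0:480,0:640];P=(np.linalg.inv(K)@np.stack([u,v,1+0*u]).reshape(3,-1))*d.reshape(1,-1)
W=(Rc.T@(P-t[:,None])).T
near=np.hypot(W[:,0]-529,W[:,1]+194)<60
z=W[near,2];print(np.histogram(z,bins=np.arange(-5,100,5)))
m=near&(W[:,2]>57)&(W[:,2]<72)
q=W[m][:,:2].astype('float32');print(m.sum(),W[m].min(0),W[m].max(0),cv2.minAreaRect(q),np.median(W[m,2]))
r=np.hypot(W[:,0]-529,W[:,1]+194)<90
m=r&(W[:,2]>15)&(W[:,2]<40); print('disc',cv2.minEnclosingCircle(W[m][:,:2].astype('float32')))
E
```

```text
time_s: 4.55
tool_pos: [594.6, -226.1, 249.9]
orientation: [-1.54, 0.355, -0.356]
force: [1.0, 0.6, -0.1]
gripper_width: 86.9
pulley [(0.95, [139.2, 302.9], array([ 524.68602899, -196.57544324,   64.        ]))]
pulley_boss [(0.67, [141.9, 307.2], array([ 528.95477694, -193.8198382 ,   64.        ]))]
(array([   0,   25,  655,   25,   42, 7329,   18,   11,   14,   11,   11,
         13,   17,  630,  160,    0,    0,    0,    0,    0]), array([-5,  0,  5, 10, 15, 20, 25, 30, 35, 40, 45, 50, 55, 60, 65, 70, 75,
       80, 85, 90, 95]))
800 [ 507.08420069 -215.88410744   58.02517839] [ 548.26509015 -174.87383442   66.31975731] ((527.6649780273438, -195.46530151367188), (35.92888259887695, 35.91416549682617), 10.368725776672363) 64.34826882897465
disc ((527.6859130859375, -195.454833984375), 60.114871978759766)
```

View pics/w4.png

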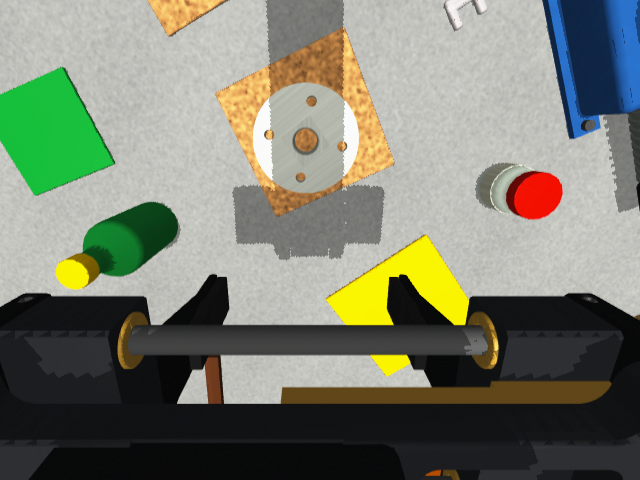

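The boss at (306,140) reads yaw 10.4°, centre (527.7, −195.5), and disc and boss agree. The jar and oil are clear of it. I'll check the yaw against the holes while moving to hover, turning −53.7°.

```bash
python3 -m inch '[{"dx":-0.95,"dy":0.43,"dz":-1.8,"ax":0,"ay":0,"az":-0.134},{"dx":-0.95,"dy":0.43,"dz":-1.8,"ax":0,"ay":0,"az":-0.134},{"dx":-0.95,"dy":0.43,"dz":-1.8,"ax":0,"ay":0,"az":-0.134},{"dx":-0.95,"dy":0.43,"dz":-1.8,"ax":0,"ay":0,"az":-0.134},{"dx":-0.95,"dy":0.43,"dz":-1.8,"ax":0,"ay":0,"az":-0.134},{"dx":-0.95,"dy":0.43,"dz":-1.8,"ax":0,"ay":0,"az":-0.134},{"dx":-0.95,"dy":0.43,"dz":-1.8,"ax":0,"ay":0,"az":-0.134},{"dx":0,"dy":0,"dz":0,"ax":0,"ay":0,"az":0},{"dx":0,"dy":0,"dz":0,"ax":0,"ay":0,"az":0}]' && python3 - <<'E'
from h import *
from scipy.spatial.transform import Rotation as Ro
c=np.load('w4.npz')
h=np.array([w(c,None,r,q,z=22) for r,q in [(100,311),(135,269),(146,342),(177,300)]])[:,:2];print(h.round(1),h.mean(0))
x=h-h.mean(0);print(np.hypot(*x.T),(np.degrees(np.arctan2(x[:,1],x[:,0]))-45)%90)
c=np.load('w3.npz')
h=np.array([w(c,None,r,q,z=103) for q,r in [(321.8,117),(261.5,144.4),(346.1,178.8),(288.5,203.4)]])[:,:2]
x=h-h.mean(0);print(h.mean(0),np.hypot(*x.T),(np.degrees(np.arctan2(x[:,1],x[:,0]))-45)%90)
s=env.get_state();R=Ro.from_rotvec(s['orientation']).as_matrix()
print(s['tool_pos'],s['joint_pos'],R.round(3),np.degrees(np.arctan2(R[1,2],R[0,2])))
E
```

```text
time_s: 5.6
tool_pos: [529.2, -195.0, 124.1]
orientation: [-1.291, 1.071, -1.072]
force: [0.5, -0.2, 0.9]
gripper_width: 86.9
[[ 492.2 -171.2]
 [ 504.5 -229.8]
 [ 551.6 -160.6]
 [ 562.  -219.3]] [ 527.55982266 -195.22660309]
[42.71362733 41.57704004 42.10574731 41.99335695] [10.769463   11.24106211 10.25048985 10.04851028]
[572.10137335 177.15383977] [41.47244765 41.52446494 41.47306139 41.45163193] [87.41768724 87.35781359 87.328938   87.48877634]
[ 529.20613352 -195.02540729  124.07622244] [-0.24120817  0.23441665  0.6246544   1.81219881 -0.15056949  1.1417603
  0.61892851] [[ 0.185  0.001  0.983]
 [-0.983  0.     0.185]
 [-0.    -1.     0.001]] 10.635901718959099
```

```bash
python3 -m inch '[{"dx":-0.13,"dy":-0.03,"dz":-2.5,"ax":0,"ay":0,"az":0},{"dx":0,"dy":0,"dz":-2.5,"ax":0,"ay":0,"az":0},{"dx":0,"dy":0,"dz":-2.4,"ax":0,"ay":0,"az":0},{"dx":0,"dy":0,"dz":-1.4,"ax":0,"ay":0,"az":0},{"dx":0,"dy":0,"dz":-0.5,"ax":0,"ay":0,"az":0},{"dx":0,"dy":0,"dz":0,"ax":0,"ay":0,"az":0},{"dx":0,"dy":0,"dz":0,"ax":0,"ay":0,"az":0}]' && python3 -m inch '[{"dx":0,"dy":0,"dz":0,"ax":0,"ay":0,"az":0},{"dx":0,"dy":0,"dz":0,"ax":0,"ay":0,"az":0},{"dx":0,"dy":0,"dz":0,"ax":0,"ay":0,"az":0},{"dx":0,"dy":0,"dz":0,"ax":0,"ay":0,"az":0},{"dx":0,"dy":0,"dz":0,"ax":0,"ay":0,"az":0},{"dx":0,"dy":0,"dz":0,"ax":0,"ay":0,"az":0},{"dx":0,"dy":0,"dz":0,"ax":0,"ay":0,"az":0},{"dx":0,"dy":0,"dz":0,"ax":0,"ay":0,"az":0}]' 1 40
```

```text
time_s: 6.3
tool_pos: [528.2, -197.1, 31.8]
orientation: [-1.288, 1.073, -1.077]
force: [-0.1, -1.1, 0.4]
gripper_width: 87.0
time_s: 7.1
tool_pos: [527.3, -196.7, 30.6]
orientation: [-1.289, 1.075, -1.076]
force: [1.3, -0.0, -0.7]
gripper_width: 35.8
```

```bash
python3 -m inch '[{"dx":0,"dy":0,"dz":1,"ax":0,"ay":0,"az":0},{"dx":0,"dy":0,"dz":2.5,"ax":0,"ay":0,"az":0},{"dx":0,"dy":0,"dz":3,"ax":0,"ay":0,"az":0},{"dx":0,"dy":0,"dz":3,"ax":0,"ay":0,"az":0},{"dx":0,"dy":0,"dz":3,"ax":0,"ay":0,"az":0},{"dx":0,"dy":0,"dz":3,"ax":0,"ay":0,"az":0},{"dx":0,"dy":0,"dz":3,"ax":0,"ay":0,"az":0},{"dx":0,"dy":0,"dz":0,"ax":0,"ay":0,"az":0},{"dx":0,"dy":0,"dz":0,"ax":0,"ay":0,"az":0}]' && python3 -m inch '[{"dx":0.45,"dy":3.75,"dz":0,"ax":0,"ay":0,"az":-0.023},{"dx":0.45,"dy":3.75,"dz":0,"ax":0,"ay":0,"az":-0.023},{"dx":0.45,"dy":3.75,"dz":0,"ax":0,"ay":0,"az":-0.023},{"dx":0.45,"dy":3.75,"dz":0,"ax":0,"ay":0,"az":-0.023},{"dx":0.45,"dy":3.75,"dz":0,"ax":0,"ay":0,"az":-0.023},{"dx":0.45,"dy":3.75,"dz":0,"ax":0,"ay":0,"az":-0.023},{"dx":0.45,"dy":3.75,"dz":0,"ax":0,"ay":0,"az":-0.023},{"dx":0.45,"dy":3.75,"dz":0,"ax":0,"ay":0,"az":-0.023},{"dx":0.45,"dy":3.75,"dz":0,"ax":0,"ay":0,"az":-0.023},{"dx":0.45,"dy":3.6,"dz":0,"ax":0,"ay":0,"az":-0.023},{"dx":0,"dy":0,"dz":0,"ax":0,"ay":0,"az":0},{"dx":0,"dy":0,"dz":0,"ax":0,"ay":0,"az":0}]' && cat > m.py <<'E'
from h import *
import sys
from scipy.spatial.transform import Rotation as Ro
S=[env.get_state()]
for n in ['scene','side']:
    p,d,c=grab(n,n+sys.argv[1]+'.png'); S.append(env.get_state())
    np.savez(n+sys.argv[1],p=p,d=d,**c)
    for q in ['pulley','pulley_boss','drive_face']: print(n,q,[(x['confidence'],np.round(x['position'])) for x in env.tip_of(n,q)[:2]]); S.append(env.get_state())
print('tcp',np.mean([s['tool_pos'] for s in S],0).round(2),'F',np.mean([s['force'] for s in S],0).round(2),S[-1]['gripper_width'],S[-1]['time_s'])
R=Ro.from_rotvec([s['orientation'] for s in S]).mean().as_matrix(); print('az',np.degrees(np.arctan2(R[1,2],R[0,2])), 'ty',R[:,1].round(4))
E
python3 m.py 1
```

```text
time_s: 8.0
tool_pos: [526.6, -196.6, 215.1]
orientation: [-1.289, 1.076, -1.075]
force: [-0.7, 0.7, -6.3]
gripper_width: 36.2
time_s: 9.2
tool_pos: [570.3, 177.5, 212.4]
orientation: [-1.192, 1.246, -1.244]
force: [0.1, -1.5, -5.8]
gripper_width: 36.0
scene pulley [(0.86, array([261., 361.])), (0.29, array([373., 483.]))]
scene pulley_boss [(0.69, array([240., 368.]))]
scene drive_face [(0.67, array([300., 358.])), (0.19, array([242., 367.]))]
side pulley []
side pulley_boss [(0.95, array([134., 272.]))]
side drive_face [(0.87, array([179., 279.]))]
tcp [571.6  175.55 214.41] F [ 0.14 -0.51 -5.11] 35.5313188803267 9.6
az -2.931979654823523 ty [-0.0018 -0.0014 -1.    ]
```

```bash
cat > wf.py <<'E'
from h import *
import sys
from scipy.optimize import least_squares
zt=float(sys.argv[1])  # disc-top z guess
ex,ey=map(float,sys.argv[2:4])
def cloud(c,d):
    K=c['intrinsics'];Rc=np.array(c['R']);t=np.array(c['t']).ravel()
    v,u=np.mgrid[0:480,0:640];P=(np.linalg.inv(K)@np.stack([u,v,1+0*u]).reshape(3,-1))*d.reshape(1,-1)
    W=(Rc.T@(P-t[:,None])).T; return W
def fit(nm,W,z0,z1,r,x0):
    m=(W[:,2]>z0)&(W[:,2]<z1)&(np.hypot(W[:,0]-x0[0],W[:,1]-x0[1])<r+8)
    q=W[m]; mm=np.median(q[:,2]) if m.sum() else None
    a=np.arctan2(q[:,1]-x0[1],q[:,0]-x0[0]);rr=np.hypot(q[:,0]-x0[0],q[:,1]-x0[1])
    b=np.round(a/np.radians(4)).astype(int);e=np.array([q[b==k][np.argmax(rr[b==k])] for k in np.unique(b)])
    e=e[np.hypot(e[:,0]-x0[0],e[:,1]-x0[1])>r-6]
    s=least_squares(lambda p:np.hypot(e[:,0]-p[0],e[:,1]-p[1])-r,x0,loss='soft_l1',f_scale=1)
    print(nm,len(q),len(e),'z',mm,'c',s.x.round(2))
p,d,c=grab('wrist','w5.png'); W=cloud(c,d); fit('wrist disc',W,zt-4,zt+4,60,[ex,ey])
for n in ['scene','side']:
    p,d,c=grab(n); W=cloud(c,d)
    fit(n+' disc',W,zt-4,zt+4,60,[ex,ey])
s=env.get_state();print(s['tool_pos'],s['time_s'])
E
python3 wf.py 206 572 177; python3 - <<'E'
import sys; sys.argv=['',"206","572","177"]
from wf import *
E
```

```text
wrist disc 17825 66 z 207.3437701713341 c [572.33 176.85]
scene disc 1319 75 z 207.49376506944213 c [572.72 177.43]
side disc 643 72 z 208.66700733295343 c [575.63 178.28]
[572.13028791 176.58005815 215.74074689] 9.75
wrist disc 17812 66 z 207.43024436679747 c [572.26 177.48]
scene disc 1324 74 z 207.4519729298865 c [572.5  177.94]
side disc 672 75 z 208.62809875831454 c [575.19 178.6 ]
[572.08307711 176.79187584 215.65075791] 9.9
```

View pics/w5.png

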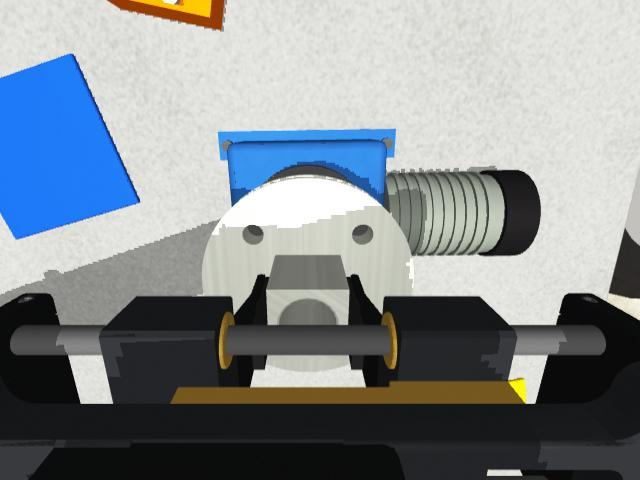

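The wrist view shows the pulley level in the jaws with its holes at (253,234) and (362,233). Its axis is at (572.3, 177.2), against the drive at (572.1, 177.2). Now lowering.

```bash
python3 -m inch '[{"dx":0,"dy":0,"dz":-2,"ax":0,"ay":0,"az":0.005},{"dx":0,"dy":0,"dz":-2,"ax":0,"ay":0,"az":0},{"dx":0,"dy":0,"dz":-1.2,"ax":0,"ay":0,"az":0},{"dx":0,"dy":0,"dz":-0.4,"ax":0,"ay":0,"az":0},{"dx":0,"dy":0,"dz":-0.3,"ax":0,"ay":0,"az":0},{"dx":0,"dy":0,"dz":-0.3,"ax":0,"ay":0,"az":0},{"dx":0,"dy":0,"dz":-0.2,"ax":0,"ay":0,"az":0},{"dx":0,"dy":0,"dz":-0.2,"ax":0,"ay":0,"az":0},{"dx":0,"dy":0,"dz":0,"ax":0,"ay":0,"az":0}]' && python3 -m inch '[{"dx":0,"dy":0,"dz":-0.2,"ax":0,"ay":0,"az":0},{"dx":0,"dy":0,"dz":-0.2,"ax":0,"ay":0,"az":0},{"dx":0,"dy":0,"dz":-0.2,"ax":0,"ay":0,"az":0},{"dx":0,"dy":0,"dz":0,"ax":0,"ay":0,"az":0},{"dx":0,"dy":0,"dz":0,"ax":0,"ay":0,"az":0}]'; python3 m.py 2
```

```text
time_s: 10.8
tool_pos: [572.1, 176.8, 149.6]
orientation: [-1.187, 1.242, -1.242]
force: [-0.7, -0.5, -4.7]
gripper_width: 35.7
time_s: 11.3
tool_pos: [572.0, 176.8, 143.5]
orientation: [-1.188, 1.242, -1.242]
force: [0.3, 0.2, -4.8]
gripper_width: 35.9
scene pulley [(0.65, array([290., 362.]))]
scene pulley_boss [(0.96, array([271., 362.])), (0.26, array([297., 360.]))]
scene drive_face [(0.7, array([301., 358.])), (0.17, array([330., 355.]))]
side pulley [(0.74, array([174., 272.]))]
side pulley_boss [(0.9, array([159., 270.])), (0.29, array([211., 278.]))]
side drive_face [(0.95, array([181., 278.]))]
tcp [572.1  176.78 143.61] F [ 0.17 -0.24 -4.92] 35.59682975232348 11.7
az -2.5786662283597868 ty [ 1.e-04 -1.e-04 -1.e+00]
```

On the spigot with no side force. Down towards the stud tips.

```bash
python3 -m inch '[{"dx":0,"dy":0,"dz":-0.2,"ax":0,"ay":0,"az":0},{"dx":0,"dy":0,"dz":-0.2,"ax":0,"ay":0,"az":0},{"dx":0,"dy":0,"dz":-0.2,"ax":0,"ay":0,"az":0},{"dx":0,"dy":0,"dz":-0.2,"ax":0,"ay":0,"az":0},{"dx":0,"dy":0,"dz":0,"ax":0,"ay":0,"az":0},{"dx":0,"dy":0,"dz":0,"ax":0,"ay":0,"az":0}]' && python3 -m inch '[{"dx":0,"dy":0,"dz":-0.1,"ax":0,"ay":0,"az":0},{"dx":0,"dy":0,"dz":-0.1,"ax":0,"ay":0,"az":0},{"dx":0,"dy":0,"dz":-0.1,"ax":0,"ay":0,"az":0},{"dx":0,"dy":0,"dz":-0.1,"ax":0,"ay":0,"az":0},{"dx":0,"dy":0,"dz":0,"ax":0,"ay":0,"az":0}]';python3 -m inch '[{"dx":0,"dy":0,"dz":-0.1,"ax":0,"ay":0,"az":0},{"dx":0,"dy":0,"dz":-0.1,"ax":0,"ay":0,"az":0},{"dx":0,"dy":0,"dz":0,"ax":0,"ay":0,"az":0}]'
```

```text
time_s: 12.3
tool_pos: [572.0, 176.8, 135.4]
orientation: [-1.188, 1.242, -1.242]
force: [-0.9, -0.4, -6.1]
gripper_width: 35.6
time_s: 12.8
tool_pos: [572.0, 176.8, 131.4]
orientation: [-1.188, 1.242, -1.242]
force: [0.1, -0.3, -4.1]
gripper_width: 35.5
time_s: 13.1
tool_pos: [572.0, 176.8, 129.4]
orientation: [-1.188, 1.242, -1.242]
force: [-0.0, -0.7, -5.8]
gripper_width: 35.3
```

```bash
python3 -m inch '[{"dx":0,"dy":0,"dz":-0.1,"ax":0,"ay":0,"az":0},{"dx":0,"dy":0,"dz":-0.1,"ax":0,"ay":0,"az":0},{"dx":0,"dy":0,"dz":-0.1,"ax":0,"ay":0,"az":0},{"dx":0,"dy":0,"dz":0,"ax":0,"ay":0,"az":0}]';python3 -m inch '[{"dx":0,"dy":0,"dz":-0.15,"ax":0,"ay":0,"az":0},{"dx":0,"dy":0,"dz":-0.15,"ax":0,"ay":0,"az":0},{"dx":0,"dy":0,"dz":-0.1,"ax":0,"ay":0,"az":0},{"dx":0,"dy":0,"dz":-0.1,"ax":0,"ay":0,"az":0},{"dx":0,"dy":0,"dz":0,"ax":0,"ay":0,"az":0}]'
```

```text
time_s: 13.5
tool_pos: [572.1, 176.8, 126.4]
orientation: [-1.188, 1.242, -1.242]
force: [0.1, -0.1, -5.3]
gripper_width: 35.8
time_s: 14.0
tool_pos: [572.0, 176.8, 121.4]
orientation: [-1.188, 1.242, -1.242]
force: [-0.5, -0.2, -6.1]
gripper_width: 35.8
```

Free through the stud tips. Continuing to contact with the flange.

```bash
python3 -m inch '[{"dx":0,"dy":0,"dz":-0.15,"ax":0,"ay":0,"az":0},{"dx":0,"dy":0,"dz":-0.15,"ax":0,"ay":0,"az":0},{"dx":0,"dy":0,"dz":-0.1,"ax":0,"ay":0,"az":0},{"dx":0,"dy":0,"dz":-0.1,"ax":0,"ay":0,"az":0},{"dx":0,"dy":0,"dz":0,"ax":0,"ay":0,"az":0}]';python3 -m inch '[{"dx":0,"dy":0,"dz":-0.05,"ax":0,"ay":0,"az":0},{"dx":0,"dy":0,"dz":-0.05,"ax":0,"ay":0,"az":0},{"dx":0,"dy":0,"dz":0,"ax":0,"ay":0,"az":0}]';python3 -m inch '[{"dx":0,"dy":0,"dz":-0.05,"ax":0,"ay":0,"az":0},{"dx":0,"dy":0,"dz":-0.05,"ax":0,"ay":0,"az":0},{"dx":0,"dy":0,"dz":0,"ax":0,"ay":0,"az":0}]'
```

```text
time_s: 14.5
tool_pos: [572.0, 176.8, 116.4]
orientation: [-1.188, 1.242, -1.242]
force: [0.7, -1.3, -5.7]
gripper_width: 35.5
time_s: 14.8
tool_pos: [572.1, 176.8, 115.6]
orientation: [-1.188, 1.242, -1.242]
force: [0.7, -0.8, -4.8]
gripper_width: 35.5
time_s: 15.1
tool_pos: [572.1, 176.8, 114.6]
orientation: [-1.187, 1.242, -1.242]
force: [0.4, -0.5, -4.6]
gripper_width: 35.9
```

```bash
for i in 1 2 ; do :; done; python3 -m inch '[{"dx":0,"dy":0,"dz":-0.05,"ax":0,"ay":0,"az":0},{"dx":0,"dy":0,"dz":0,"ax":0,"ay":0,"az":0}]';python3 -m inch '[{"dx":0,"dy":0,"dz":-0.05,"ax":0,"ay":0,"az":0},{"dx":0,"dy":0,"dz":0,"ax":0,"ay":0,"az":0}]';python3 -m inch '[{"dx":0,"dy":0,"dz":-0.03,"ax":0,"ay":0,"az":0},{"dx":0,"dy":0,"dz":0,"ax":0,"ay":0,"az":0}]'
```

```text
time_s: 15.3
tool_pos: [572.2, 176.7, 114.6]
orientation: [-1.187, 1.242, -1.242]
force: [-1.1, -2.1, -0.9]
gripper_width: 35.3
time_s: 15.5
tool_pos: [572.2, 176.7, 114.6]
orientation: [-1.187, 1.242, -1.242]
force: [-3.5, -2.7, 3.8]
gripper_width: 35.8
time_s: 15.7
tool_pos: [572.2, 176.8, 114.6]
orientation: [-1.187, 1.242, -1.242]
force: [-4.7, -3.7, 6.7]
gripper_width: 36.0
```

Contact came at TCP z 114.6, exactly the seated height (90 + 24.6). I'll relieve the load, release, retreat and check.

```bash
python3 -m inch '[{"dx":0,"dy":0,"dz":0.08,"ax":0,"ay":0,"az":0},{"dx":0,"dy":0,"dz":0,"ax":0,"ay":0,"az":0}]' - 10; python3 -m inch '[{"dx":0,"dy":0,"dz":0,"ax":0,"ay":0,"az":0},{"dx":0,"dy":0,"dz":0,"ax":0,"ay":0,"az":0},{"dx":0,"dy":0,"dz":0,"ax":0,"ay":0,"az":0},{"dx":0,"dy":0,"dz":0,"ax":0,"ay":0,"az":0},{"dx":0,"dy":0,"dz":0,"ax":0,"ay":0,"az":0},{"dx":0,"dy":0,"dz":0,"ax":0,"ay":0,"az":0},{"dx":0,"dy":0,"dz":0,"ax":0,"ay":0,"az":0}]' 0; python3 -m inch '[{"dx":0,"dy":0,"dz":1,"ax":0,"ay":0,"az":0},{"dx":0,"dy":0,"dz":2,"ax":0,"ay":0,"az":0},{"dx":0,"dy":-0.5,"dz":3,"ax":0,"ay":0,"az":0},{"dx":0,"dy":-2,"dz":3,"ax":0,"ay":0,"az":0},{"dx":0,"dy":-3,"dz":3,"ax":0,"ay":0,"az":0},{"dx":0,"dy":-3,"dz":1,"ax":0,"ay":0,"az":0},{"dx":0,"dy":0,"dz":0,"ax":0,"ay":0,"az":0},{"dx":0,"dy":0,"dz":0,"ax":0,"ay":0,"az":0}]'; python3 wf.py 106 572 177
```

```text
time_s: 15.9
tool_pos: [572.2, 176.8, 114.6]
orientation: [-1.187, 1.242, -1.242]
force: [-3.6, -2.6, 5.4]
gripper_width: 35.9
time_s: 16.6
tool_pos: [572.1, 176.8, 114.0]
orientation: [-1.188, 1.242, -1.242]
force: [-0.6, -0.5, 0.0]
gripper_width: 82.5
time_s: 17.4
tool_pos: [572.4, 91.3, 245.1]
orientation: [-1.185, 1.243, -1.243]
force: [0.1, 0.4, -0.2]
gripper_width: 86.6
wrist disc 13253 91 z 106.4053580499402 c [572.3  177.82]
scene disc 1355 77 z 106.47468693044021 c [572.35 177.83]
side disc 791 75 z 107.82905982934459 c [575.03 178.3 ]
[571.56841795  93.45465499 243.44305172] 17.55
```

View pics/w5.png

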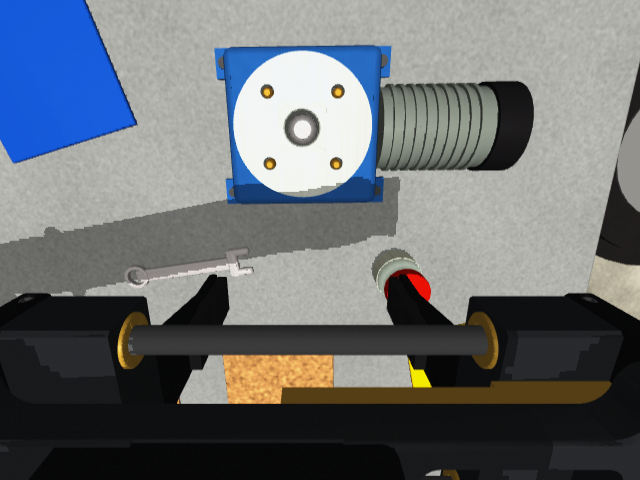

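The pulley is seated: all four studs show through its holes at (267,91), (338,91), (270,163) and (336,163). The disc top is at z 106.4, where 106 is expected. The gripper is clear, so I'm handing in.

```bash
python3 -c "
from rig import env
print(env.sign_off())"
```

```text
the job is handed in; nothing more can be done
None
```

The pulley is fitted on the gearmotor and the job is handed in at about 17.6 s. I gripped it by the boss and lifted it off the large cork mat. It went onto the spigot with its holes already turned to the stud angle, about −2.6°, which I had measured with the wrist camera. I then lowered it in small steps until it met the flange, and released it.

**Last checks:**
- **Height:** the disc top read 106.4 mm, against 106 mm when fully seated. First contact with the flange came at the expected height.
- **Studs:** all four show through the holes.
- **Axis:** the wrist and scene cameras put the pulley within about 0.7 mm of the drive's axis. The side camera disagreed, reading about 3 mm off in x and 1.5 mm high. It showed the same offset before the fit, so I put it down to its calibration.
- **Forces:** wrist readings stayed under about 10 N throughout.
- **Bystanders:** I saw no contact with any of them. The wrench and jar showed in the last picture; I did not re-measure where any of them stand.

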